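# Stroke the pill box lids shut

### The job

Shut all seven lids of the weekly pill box with one light stroke of the fingertips along the row, from the end with the hang loop to the other end: the first lid first, and the fingertips kept down close to the lids until the last one is shut. Nothing may be gripped or lifted: leave the pill box where it stands, and the glass, the mug and the spoon untouched.

Things in the scene. Friction and masses are not known exactly. Their poses are not given: they have to be found in the camera images.
- pillbox: long grey plastic tray, 232 x 46 mm, 26 mm high, seven compartments in a row, loose on the worktop (z = 0), 0.4 to 0.7 kg. Origin: centre of its underside; x along the row from the hang loop end (-x) to the other, z up. The thin loop, under 10 mm high, sticks out 23 mm at -x. From the robot the row runs left (loop) to right, turned up to 30 degrees either way. Free space above
- row_start (a point): on the middle line of the row, at the hinge of lid 1 beside the loop, at the height of the tops of shut lids (28.5 mm above the worktop). The seven white lids are 30 mm long along the row, 44 mm wide, 2.5 mm thick, 32 mm apart; each has a thumb tab reaching 10 mm past the box on its -y side (to the robot)
- row_end (a point): on the middle line of the row, 222 mm from row_start, at the free edge of lid 7 when shut, same height. Every lid is hinged across the row on its loop side edge; its free edge stands up towards this end, by 11 to 23 mm at the start. A fingertip moving from row_start to row_end at that height slides up each lid and presses it down
- lid1 (a joint): hinge of lid 1 of the row (rad): 0 shut, grows as the free edge rises, at most 1.3; 0.4 to 0.85 at the start. A stiff little hinge without a spring: the lid stays where it is left; 0.1 to 0.2 N at the free edge moves it, but near the hinge several N, which can shove the box: meet lid 1 from above, past its hinge
- lid2 (a joint): hinge of lid 2 of the row (rad): 0 shut, grows as the free edge rises, at most 1.3; 0.4 to 0.85 at the start. A stiff little hinge without a spring: the lid stays where it is left; 0.1 to 0.2 N at the free edge moves it, but near the hinge several N, which can shove the box: meet lid 1 from above, past its hinge
- lid3 (a joint): hinge of lid 3 of the row (rad): 0 shut, grows as the free edge rises, at most 1.3; 0.4 to 0.85 at the start. A stiff little hinge without a spring: the lid stays where it is left; 0.1 to 0.2 N at the free edge moves it, but near the hinge several N, which can shove the box: meet lid 1 from above, past its hinge
- lid4 (a joint): hinge of lid 4 of the row (rad): 0 shut, grows as the free edge rises, at most 1.3; 0.4 to 0.85 at the start. A stiff little hinge without a spring: the lid stays where it is left; 0.1 to 0.2 N at the free edge moves it, but near the hinge several N, which can shove the box: meet lid 1 from above, past its hinge
- lid5 (a joint): hinge of lid 5 of the row (rad): 0 shut, grows as the free edge rises, at most 1.3; 0.4 to 0.85 at the start. A stiff little hinge without a spring: the lid stays where it is left; 0.1 to 0.2 N at the free edge moves it, but near the hinge several N, which can shove the box: meet lid 1 from above, past its hinge
- lid6 (a joint): hinge of lid 6 of the row (rad): 0 shut, grows as the free edge rises, at most 1.3; 0.4 to 0.85 at the start. A stiff little hinge without a spring: the lid stays where it is left; 0.1 to 0.2 N at the free edge moves it, but near the hinge several N, which can shove the box: meet lid 1 from above, past its hinge
- lid7 (a joint): hinge of lid 7 of the row (rad): 0 shut, grows as the free edge rises, at most 1.3; 0.4 to 0.85 at the start. A stiff little hinge without a spring: the lid stays where it is left; 0.1 to 0.2 N at the free edge moves it, but near the hinge several N, which can shove the box: meet lid 1 from above, past its hinge
- glass: a plain clear drinking glass, 81 mm across, 92 mm high, standing upright beyond the pill box; origin at the centre of its underside
- mug: a green and white mug, 78 mm across without its handle, 101 mm high, standing upright beyond the pill box; origin at the centre of its underside
- spoon: a teaspoon, 130 mm long, lying flat on the robot's side of the pill box; origin at its middle

How it is judged:
On the way, in this order (a step that is already met when the one before it is completed fails the run):
1. the first lid (at the hang loop) is shut, the fifth and the last still stand open (value of joint lid1 below 0.1 rad and value of joint each of lid5, lid7 above 0.3 rad), for 0.05 s.
2. the first four lids are shut, the last still stands open (value of joint each of lid1, lid2, lid3, lid4 below 0.1 rad and value of joint lid7 above 0.3 rad), for 0.05 s.
3. all seven lids are shut (value of joint each of lid1, lid2, lid3, lid4, lid5, lid6, lid7 below 0.1 rad), for 0.1 s.
At the end, for the whole second after the job is handed in: All seven lids are shut (under 0.1 rad, 3 mm at the free edge), the pill box stands flat, at rest and within 30 mm of where it stood, and the glass, mug and spoon are where they were (15 mm), the glass and the mug upright (all of step 3 and distance of pillbox from where it was at the start of the episode below 0.03 m and angle between pillbox's own z axis and vertical below 0.05 rad and linear speed of pillbox below 0.02 m/s and angle between each of glass, mug's own z axis and vertical below 0.1 rad and distance of each of glass, mug, spoon from where it was at the start of the episode below 0.015 m); the robot touches nothing.
It fails at once if the pill box is lifted or tipped (more than 12 mm off the worktop or 0.2 rad) (height (world z) of pillbox above 0.012 m or angle between pillbox's own z axis and vertical above 0.2 rad).
It fails at once if the pill box is shoved more than 30 mm (distance of pillbox from where it was at the start of the episode above 0.03 m).
It fails at once if the fingers press on the pill box with more than 40 N (contact force between the fingers and pillbox above 40 N).
It fails at once if the fingertips are raised more than about 30 mm over the shut lids between the first lid and the last (value of joint lid1 below 0.1 rad and value of joint lid7 above 0.25 rad and z of the grasp point in the frame of pillbox above 0.08 m).
It fails at once if the glass, mug or spoon is touched (contact force between any of the arm, the fingers and glass above 0.5 N or contact force between any of the arm, the fingers and mug above 0.5 N or contact force between any of the arm, the fingers and spoon above 0.5 N).
It also fails if it takes over 38 s, if anything falls off the work surface, if the arm or the gripper's body presses on something with over 40 N, if the wrist force passes 120 N, or if a joint passes its speed limit or range.

### The arm

A 6-joint arm with a two-finger parallel gripper is mounted at the origin on a cart in front of the work surface, level with it; the furniture and walls round the work are solid. World frame = base frame: x ahead of the robot, y to its left, z up, the work surface at z = 0. Lengths are in m, angles in rad, forces in N, time in s.
With the tool pointing down it reaches from about 0.325 to 0.9 m from the base axis. Payload 3.5 kg.
Tool frame: the origin (TCP) lies midway between the tips of the shut fingers; the grasp point (between the pads) lies env.hold_point_z behind it (env.hold_point_z is the distance from the TCP to the grasp point, in m); z points along the fingers, y is the line along which they close (so a half turn about z gives the same grasp; the last joint's range is limited). The gripper opens to 85 mm and grips with 20 to 120 N. Pads are 22 mm wide; open, the fingers measure 114 mm over their backs; the gripper's body (76 mm by 85 mm) begins 54 mm behind the grasp point. The pads swing forward as they close: fully open they stand 13 mm farther back than shut.
Start: joints at [-1.259, 0.276, -0.026, 1.268, 0, 1.467], TCP at [0.252, -0.572, 0.231] pointing down, gripper open.
Joint ranges: [-3.12, 3.12], [-0.85, 1.88], [-1.08, 1.24], [-1.95, 2.15], [-1.57, 1.53], [-3.14, 3.14]. Speed limits (rad/s): [2.57, 2.57, 3.14, 3.14, 3.14, 3.14].

### API

Orientations are given as a unit quaternion [w, x, y, z].
In Python, from station import env, cam, job_done, get_state gives the robot as it stands (env), with the cameras (cam), the job as plain functions and the readings as plain functions.
- The arm moves only by the tool drive_effector, called after ">>>" as a command line: name --argument value ..., lists and objects as JSON in quotes. Schema: {"type":"object","properties":{"deltas":{"type":"object","properties":{"tx":{"type":"array","items":{"type":"number"},"minItems":1,"maxItems":20},"ty":{"type":"array","items":{"type":"number"},"minItems":1,"maxItems":20},"tz":{"type":"array","items":{"type":"number"},"minItems":1,"maxItems":20},"turn":{"type":"array","items":{"type":"number"},"minItems":1,"maxItems":20},"finger_gap":{"type":"array","items":{"type":"number"},"minItems":1,"maxItems":20}},"additionalProperties":false,"required":["tx","ty","tz","turn","finger_gap"]},"force":{"type":"number"},"only":{"type":"string"},"quiet":{"type":"boolean"},"lines":{"type":"string"}},"required":["deltas"],"additionalProperties":false}. deltas is an object with one list for each field, all of the same length, 1 to 20, a row being the entries at one place: tx, ty, tz (the shift in fractions of the full range, 1 being 0.5 m), turn (a turn about the tool's z in fractions of the full range, 1 being 90 degrees), finger_gap (the opening from 0.0 (shut) to 1.0 (fully open)); each row is the pose to reach, as a shift and turn from the pose commanded when the call began, along the tool's axes at that moment; what a row does not reach only later rows make up. A row lasts 1/10 s, in which the tool goes at most 0.05 m and 0.15 rad, less where a joint would pass 70% of its speed; a pose out of reach is approached as far as the arm can. The fingers move at their own pace and stop on an object; force is the grip in N (left out, the last holds). Time passes only in rows, so rows that do not move let the fingers close. The tool returns the time, the measured TCP pose, the force, the opening and the grip force at its end. only (a regular expression) keeps the lines of the reply that match it, lines (a string "A,B") keeps lines A to B, and quiet returns only ok. Shift and turn numbers lie between -1 and 1, and a call with a number outside is refused. Input that does not fit is refused with a message, and nothing moves.
- get_state(): the state, without advancing time (a new reading comes with each control period).
- cam.grab_frame(name): name is "scene" or "side" or "wrist"; returns a dict with "img" (420x560x3 uint8, red, green, blue), "z_map" (420x560 float32, m along the optical axis (not along the pixel's ray), 0 where there is no reading), "camera_matrix" (3x3 intrinsics, pixels), "world_to_cam" (4x4, takes a point from world to camera coordinates); the wrist camera has in their place "tool_from_camera" (4x4, takes a point from camera to tool coordinates, whose origin is the TCP and whose axes are the flange's). Camera axes: x right, y up, looking along -z (the intrinsics and any distortion apply to the point x, -y, -z); pixel columns grow to the right and rows downward; lengths in m; the calibration is good to about 2 mm. A picture is of the moment at which its call begins: read the wrist's pose just before it.
- job_done(): hands the job in; it is judged then, once.
The state is a dict: "clock": time; "joints": joint angles; "qvel": joint speeds; "joint_efforts": joint torques, N m; "tcp_pos": TCP position; "orientation": TCP orientation; "ft_force": force on the tool from outside, world axes, zero at the start; "wrist_torque": the same for the moment, N m; "opening": opening from 0.0 (shut) to 1.0 (fully open); "grasp_force": force on a finger pad.
Only numpy, scipy, OpenCV 4.12 (cv2) and the standard library are available. Lean on these libraries where they do the work, as an engineer would, in place of code of your own. Each camera call takes 0.05 s, during which the arm holds its last target. There are 200 camera calls.

## Working session

There is one attempt and no reset: what is moved stays moved. The work goes in short steps, Python scripts to look and compute and a tool call to move; the robot and the scene stay as the last step left them, time stands still between calls to the robot, and variables do not carry over. Pictures are saved under pics/ and viewed, at most 10 in all, crops included, and the job is handed in when it is done.

```bash
ls; mkdir -p pics; python3 - <<'E'
from station import env, cam, job_done, get_state
import cv2,numpy as np
s=get_state();print(s,env.hold_point_z)
for n in("scene","side"):
    f=cam.grab_frame(n);cv2.imwrite(f"pics/{n}.png",f["img"][:,:,::-1]);np.savez(f"{n}.npz",**f)
    print(f["camera_matrix"],f["world_to_cam"],f.keys())
E
```

```text
pics
station.py
{'clock': 0.0, 'joints': array([-1.25937318e+00,  2.77158631e-01, -2.78967230e-02,  1.26803244e+00,
        1.60750349e-05,  1.46739284e+00]), 'qvel': array([-0.00148679,  0.00260302,  0.00051352, -0.00081851,  0.00080342,
       -0.00093682]), 'joint_efforts': array([ 1.23717873e-04, -4.45501757e+01,  2.95207250e+01,  1.63994572e-02,
       -6.56449265e-05,  2.93344591e-06]), 'tcp_pos': array([ 0.25164219, -0.57123155,  0.23013635]), 'orientation': array([-1.14037521e-03,  9.78566222e-01,  2.05929204e-01, -1.10958615e-04]), 'ft_force': array([ 0.83540569, -0.27830062,  0.37945457]), 'wrist_torque': array([ 0.03723969, -0.02930423, -0.00367682]), 'grasp_force': 0.0, 'opening': 1.0003010372575016} 0.0187
[[479.64544293   0.         282.60615851]
 [  0.         479.64544293 205.6991438 ]
 [  0.           0.           1.        ]] [[ 0.8862002  -0.46325638  0.00653735 -0.56527116]
 [ 0.33243948  0.64565152  0.68747226 -0.17918563]
 [-0.32269676 -0.60706478  0.72618121 -0.77089726]
 [ 0.          0.          0.          1.        ]] dict_keys(['img', 'z_map', 'camera_matrix', 'world_to_cam'])
[[535.34733193   0.         281.55767418]
 [  0.         535.34733193 213.19721069]
 [  0.           0.           1.        ]] [[-0.9583573  -0.28503286  0.01753721  0.53505627]
 [ 0.19204582 -0.59782443  0.77828295 -0.21456412]
 [-0.21135204  0.74924109  0.62766878 -0.93748666]
 [ 0.          0.          0.          1.        ]] dict_keys(['img', 'z_map', 'camera_matrix', 'world_to_cam'])
```

View pics/scene.png

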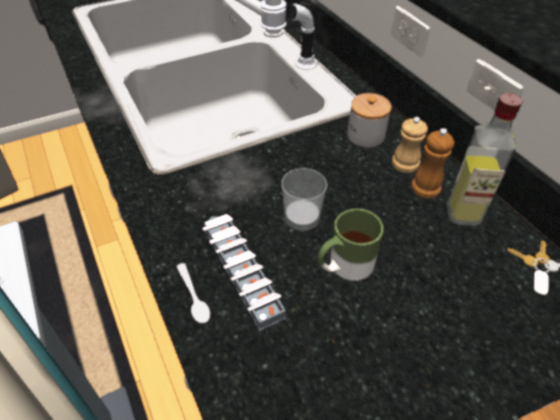

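View pics/side.png

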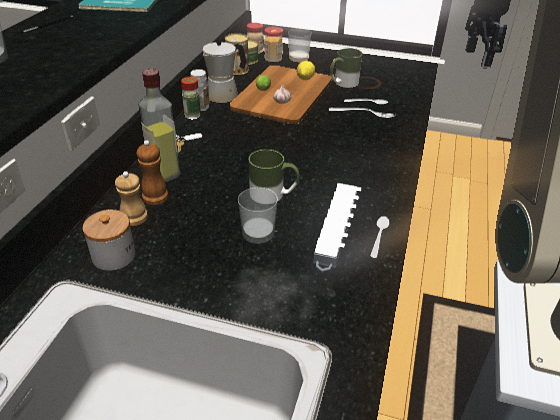

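The scene view shows the row from lid 1 near (215,220) to the far end near (270,318). In the side view the loop is at (322,267) and the far end at (347,187). The glass and mug are beyond the box and the spoon is on the robot's side. Next I'll measure with both depth maps.

```bash
cat > h.py <<'E'
import numpy as np,cv2
def cloud(f):
    K=f["camera_matrix"];z=f["z_map"];v,u=np.mgrid[:z.shape[0],:z.shape[1]]
    c=np.stack([(u-K[0,2])/K[0,0]*z,-(v-K[1,2])/K[1,1]*z,-z],-1)
    T=np.linalg.inv(f["world_to_cam"]);return c@T[:3,:3].T+T[:3,3]
def proj(f,p):
    c=np.asarray(p)@f["world_to_cam"][:3,:3].T+f["world_to_cam"][:3,3];K=f["camera_matrix"]
    return np.stack([K[0,2]-K[0,0]*c[...,0]/c[...,2],K[1,2]+K[1,1]*c[...,1]/c[...,2]],-1)
E
python3 - <<'E'
from h import *
for n,(u0,v0,u1,v1) in dict(scene=(195,205,290,330),side=(308,178,368,275)).items():
    f=np.load(n+".npz");P=cloud(f)[v0:v1,u0:u1].reshape(-1,3);I=f["img"][v0:v1,u0:u1].reshape(-1,3)
    ok=f["z_map"][v0:v1,u0:u1].ravel()>0
    print(n,"table z",np.percentile(P[ok,2],[5,20,50,80,99]))
    m=ok&(P[:,2]>.012)&(P[:,2]<.07)
    if n=="scene":
        m&=np.ones_like(m)
    Q=P[m];r=cv2.minAreaRect((Q[:,:2]*1000).astype(np.float32));print(len(Q),r,Q.min(0),Q.max(0))
    # body: 12..30mm robust
    c=Q[:,:2].mean(0);w,V=np.linalg.eigh(np.cov(Q[:,:2].T));a=V[:,1];a=a*np.sign(-a[1]);print("axis",a,np.degrees(np.arctan2(a[1],a[0])))
    b=np.array([-a[1],a[0]]);s=(Q[:,:2]-c)@a;t=(Q[:,:2]-c)@b
    print("c",c,"s",np.percentile(s,[.5,99.5]),"t",np.percentile(t,[1,5,95,99]))
    for k in np.arange(-.14,.14,.008):
        q=(s>k)&(s<=k+.008)
        if q.sum()>3: print(round(k,3),q.sum(),"z",np.round(np.percentile(Q[q,2],[5,50,97])*1e3,0),"t",np.round(np.percentile(t[q],[2,98])*1e3))
f=np.load("scene.npz");cv2.imwrite("pics/c1.png",cv2.resize(f["img"][200:335,180:310,::-1],None,fx=4.4,fy=4.4,interpolation=2))
E
```

```text
scene table z [-1.13843184e-03 -7.50539927e-05  1.37933349e-03  1.05157461e-02
  4.78577000e-02]
2225 ((525.1117553710938, -148.4623565673828), (235.14117431640625, 154.22898864746094), 89.64891052246094) [ 0.44809799 -0.26568566  0.01200639] [ 0.60256679 -0.03067545  0.06392641]
axis [-0.07887749 -0.99688432] -94.52404667726232
c [ 0.48290151 -0.15744866] s [-0.1223192   0.10806015] t [-0.03525296 -0.03095899  0.02671843  0.11186377]
-0.132 5 z [25. 25. 26.] t [-12.   8.]
-0.124 35 z [25. 30. 32.] t [-35.   8.]
-0.116 58 z [13. 33. 36.] t [-35.   9.]
-0.108 68 z [14. 37. 40.] t [-35.  10.]
-0.1 87 z [21. 41. 44.] t [-41.  39.]
-0.092 62 z [16. 29. 44.] t [-33. 111.]
-0.084 91 z [18. 33. 52.] t [-32. 112.]
-0.076 117 z [14. 37. 59.] t [-31. 113.]
-0.068 91 z [22. 40. 42.] t [-39.  14.]
-0.06 70 z [12. 16. 42.] t [-30.  14.]
-0.052 50 z [15. 34. 40.] t [-30.  15.]
-0.044 66 z [14. 41. 48.] t [-31.  16.]
-0.036 62 z [21. 46. 49.] t [-36.  17.]
-0.028 43 z [19. 30. 33.] t [-27.  16.]
-0.02 67 z [16. 34. 38.] t [-27.  17.]
-0.012 79 z [18. 39. 43.] t [-26.  19.]
-0.004 90 z [20. 43. 46.]
[... 1414 characters left out ...]

-0.012 116 z [37. 43. 48.] t [-27.  24.]
-0.004 12 z [16. 26. 45.] t [-27.  13.]
0.004 10 z [20. 34. 36.] t [-20.  21.]
0.012 76 z [32. 35. 40.] t [-18.  24.]
0.02 112 z [34. 40. 45.] t [-27.  23.]
0.028 23 z [23. 42. 44.] t [-28.  22.]
0.036 16 z [21. 35. 38.] t [-19.  21.]
0.044 109 z [32. 38. 45.] t [-18.  24.]
0.052 93 z [38. 44. 48.] t [-27.  25.]
0.06 10 z [24. 27. 46.] t [-19.   4.]
0.068 8 z [16. 36. 37.] t [-19.  19.]
0.076 90 z [33. 37. 44.] t [-19.  25.]
0.084 97 z [38. 43. 47.] t [-26.  25.]
0.092 8 z [26. 43. 45.] t [-18.  14.]
0.1 18 z [16. 36. 41.] t [-19.  17.]
0.108 94 z [34. 39. 48.] t [-21.  25.]
0.116 79 z [38. 45. 50.] t [-27.  24.]
0.124 7 z [20. 23. 45.] t [-18.   2.]
```

View pics/c1.png

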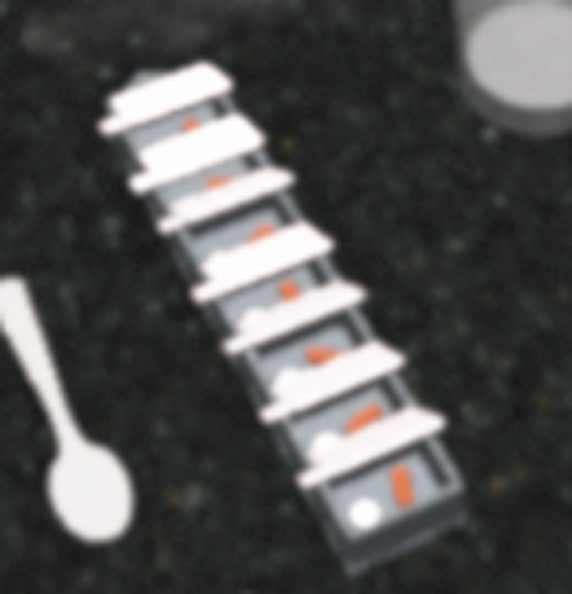

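```bash
python3 - <<'E'
from h import *
from scipy.optimize import least_squares
A=[]
for n,(u0,v0,u1,v1) in dict(scene=(195,205,290,330),side=(308,178,368,275)).items():
    f=np.load(n+".npz");P=cloud(f)[v0:v1,u0:u1].reshape(-1,3);ok=f["z_map"][v0:v1,u0:u1].ravel()>0
    Q=P[ok&(P[:,2]>.012)&(P[:,2]<.055)&(P[:,0]<.52)]
    r=cv2.minAreaRect((Q[:,:2]*1000).astype(np.float32));print(n,len(Q),r)
    # straight sides: per-y-slice far edge x (98%)
    ys=np.arange(-.25,-.04,.008);e=[(y+.004,np.percentile(Q[(Q[:,1]>y)&(Q[:,1]<y+.008)][:,0],98)) for y in ys if ((Q[:,1]>y)&(Q[:,1]<y+.008)).sum()>15]
    e=np.array(e);k=np.polyfit(e[:,0],e[:,1],1);print(" far edge slope deg",np.degrees(np.arctan(k[0])),"x at y=-.145",np.polyval(k,-.145),"rms",np.std(e[:,1]-np.polyval(k,e[:,0])))
    print(" y range",np.percentile(Q[:,1],[.3,99.7]))
    top=Q[(Q[:,2]>.026)&(Q[:,2]<.033)];print(" y max at lid height",np.percentile(top[:,1],99))
    # lid tops: per lid max z
    for i in range(7):
        yh=-.035-.032*i; q=Q[(Q[:,1]<yh-.006)&(Q[:,1]>yh-.034)];print(i+1,round(np.percentile(q[:,2],97),4),end=" ")
    print()
# candidate box overlay
ang=np.radians(-90)
for n in("scene","side"):
    f=np.load(n+".npz");im=cv2.resize(f["img"][:,:,::-1],None,fx=5,fy=5)
    for yaw,col in((-90.,(0,0,255)),):
        R=cv2.Rodrigues(np.array([0,0,np.radians(yaw)]))[0]
        c=[[x,y,26e-3] for x,y in((-.116,-.023),(.116,-.023),(.116,.023),(-.116,.023))]+[[-.111,0,.0285],[.111,0,.0285]]
        p=(proj(f,np.array(c)@R.T+[.481,-.1455,0])+.5)*5
        cv2.polylines(im,[p[:4].astype(int)],True,col,1)
        for q in p[4:]:cv2.circle(im,q.astype(int),4,(255,0,0),-1)
    u,v=p[:4].mean(0).astype(int);cv2.imwrite(f"pics/o_{n}.png",im[v-300:v+300,u-250:u+250])
a,b=[cv2.imread(f"pics/o_{n}.png") for n in("scene","side")];cv2.imwrite("pics/o.png",cv2.resize(np.hstack([a,b]),(800,480)))
E
```

```text
scene 2132 ((475.7950744628906, -148.19287109375), (55.65653610229492, 234.92677307128906), 0.2122473567724228)
 far edge slope deg -0.4053907378623582 x at y=-.145 0.5015858628706603 rms 0.00082500433328928
 y range [-0.26494519 -0.03251902]
 y max at lid height -0.03463105681083221
1 0.0436 2 0.0421 3 0.0486 4 0.045 5 0.0489 6 0.0483 7 0.0496 
side 1890 ((475.679931640625, -145.212646484375), (234.32505798339844, 55.29145431518555), 89.83049011230469)
 far edge slope deg 0.2564320150790576 x at y=-.145 0.5009543809970046 rms 0.0020109521049596116
 y range [-0.2523333  -0.02941638]
 y max at lid height -0.031187867557341153
1 0.0422 2 0.0419 3 0.0473 4 0.0444 5 0.0475 6 0.0468 7 0.0492
```

View pics/o.png

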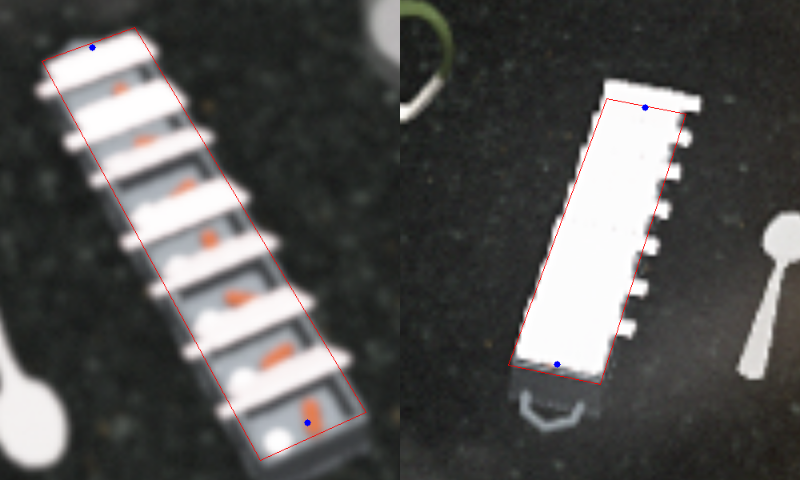

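The overlay is within about 3 mm in both views, in opposite senses. Averaging gives row x≈0.479, row_start y≈-0.036, row_end y≈-0.258 and yaw≈-90°. I'll check the clearances to the glass and mug and work out the tool-axis shift.

```bash
python3 - <<'E'
from h import *
from station import env, cam, job_done, get_state
for n,bs in dict(scene=[("glass",278,168,330,225),("mug",318,210,384,278),("spoon",174,262,212,324)],side=[("glass",236,185,280,245),("mug",246,148,302,200),("spoon",368,212,392,262)]).items():
    f=np.load(n+".npz");C=cloud(f)
    for k,u0,v0,u1,v1 in bs:
        P=C[v0:v1,u0:u1].reshape(-1,3);P=P[(P[:,2]>(.004 if k=="spoon" else .02))&(P[:,2]<.11)&((k=="spoon")|(P[:,0]>.51))];print(n,k,len(P),np.percentile(P,[1,99],axis=0).round(3).tolist())
f=cam.grab_frame("wrist");print(f["tool_from_camera"].round(3))
from scipy.spatial.transform import Rotation as R
s=get_state();q=s["orientation"];M=R.from_quat(np.r_[q[1:],q[0]]).as_matrix();print(s["tcp_pos"],M.round(3))
d=np.array([.479,-.054,.12])-s["tcp_pos"];print("shift in tool axes",(M.T@d).round(4),"turn",-(np.pi/2-np.arctan2(M[1,0],M[0,0])))
E
```

```text
scene glass 2076 [[0.596, -0.124, 0.021], [0.674, -0.046, 0.093]]
scene mug 2996 [[0.587, -0.259, 0.021], [0.697, -0.183, 0.101]]
scene spoon 396 [[0.375, -0.212, 0.004], [0.399, -0.089, 0.013]]
side glass 1809 [[0.597, -0.201, 0.021], [0.677, -0.044, 0.092]]
side mug 1842 [[0.588, -0.256, 0.023], [0.697, -0.107, 0.1]]
side spoon 159 [[0.376, -0.211, 0.004], [0.399, -0.086, 0.012]]
[[ 0.001  0.958  0.285  0.074]
 [ 1.    -0.001 -0.     0.001]
 [-0.     0.285 -0.958 -0.143]
 [ 0.     0.     0.     1.   ]]
[ 0.25166867 -0.57141148  0.2303879 ] [[ 0.915  0.403 -0.001]
 [ 0.403 -0.915  0.002]
 [ 0.    -0.002 -1.   ]]
shift in tool axes [ 0.4165 -0.3817  0.1111] turn -1.156018973086813
```

The manual's scale: shifts go in shares of 0.5 m and turns go in shares of 90 degrees. Converting my numbers, 0.4165 m / 0.5 = 0.833, 0.05 m / 0.5 = 0.1, -1.156 rad / 1.5708 = -0.7359.

>>> drive_effector --deltas '{"tx":[0.12,0.18,0.24,0.3,0.36,0.42,0.48,0.54,0.6,0.66,0.72,0.78,0.833,0.833,0.833,0.833,0.833],"ty":[-0.11,-0.164,-0.22,-0.274,-0.33,-0.384,-0.44,-0.494,-0.55,-0.604,-0.66,-0.714,-0.7634,-0.7634,-0.7634,-0.7634,-0.7634],"tz":[0.03,0.04,0.06,0.08,0.1,0.12,0.12,0.14,0.16,0.18,0.2,0.22,0.222,0.222,0.222,0.222,0.222],"turn":[-0.0955,-0.191,-0.2546,-0.3183,-0.382,-0.4456,-0.5093,-0.573,-0.6366,-0.7003,-0.7359,-0.7359,-0.7359,-0.7359,-0.7359,-0.7359,-0.7359],"finger_gap":[0,0,0,0,0,0,0,0,0,0,0,0,0,0,0,0,0]}' --force 20

```text
clock: 1.85
tcp_pos: [0.4789, -0.0558, 0.1204]
orientation: [0.0, 0.708, 0.706, -0.0]
ft_force: [-0.8, 0.4, -0.3]
opening: -0.002
grasp_force: 0.0
```

```bash
python3 - <<'E'
from station import env, cam, job_done, get_state
import cv2,numpy as np
s=get_state();print({k:np.round(s[k],4) for k in("clock","tcp_pos","orientation","ft_force","opening")})
f=cam.grab_frame("wrist");cv2.imwrite("pics/w.png",f["img"][:,:,::-1]);np.savez("wrist.npz",**f,p=s["tcp_pos"],q=s["orientation"])
E
```

```text
{'clock': np.float64(1.85), 'tcp_pos': array([ 0.4789, -0.0558,  0.1204]), 'orientation': array([ 1.000e-04,  7.077e-01,  7.065e-01, -1.000e-04]), 'ft_force': array([-0.7914,  0.443 , -0.3331]), 'opening': np.float64(-0.002)}
```

View pics/w.png

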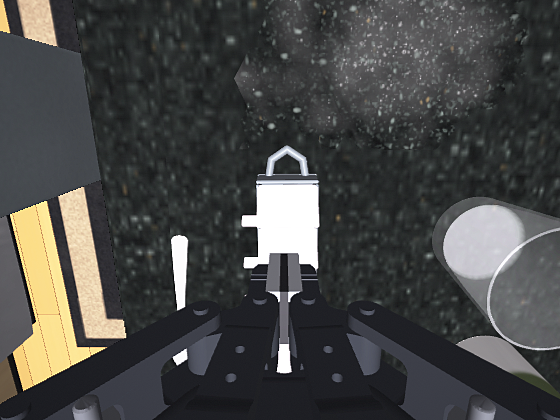

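The wrist view shows the loop at (287,155), the box's loop end at rows 176-184, lid 1's tab at (250,221) and the shut fingers centred over the row. Next I'll measure the box end and hinge from here.

```bash
python3 - <<'E'
from h import *
from scipy.spatial.transform import Rotation as R
f=dict(np.load("wrist.npz"));q=f["q"];T=np.eye(4);T[:3,:3]=R.from_quat(np.r_[q[1:],q[0]]).as_matrix();T[:3,3]=f["p"]
f["world_to_cam"]=np.linalg.inv(T@f["tool_from_camera"]);P=cloud(f)
for v in range(168,252,4): print(v,P[v,270].round(4),P[v,305].round(4))
for v in (200,240):
    r=P[v,230:345];r=r[r[:,2]>.02];print(v,r[0].round(4),r[-1].round(4))
E
```

```text
168 [ 0.4697 -0.0257  0.0091] [ 0.4965 -0.0257  0.0093]
172 [ 0.4697 -0.0289  0.0085] [ 0.4966 -0.0291  0.0077]
176 [ 0.4698 -0.0314  0.0116] [ 0.4964 -0.0315  0.0116]
180 [ 0.4703 -0.032   0.0242] [ 0.4956 -0.0317  0.0255]
184 [ 0.4693 -0.0396  0.0026] [ 0.4956 -0.0344  0.0268]
188 [ 0.4704 -0.037   0.0282] [ 0.4955 -0.037   0.0282]
192 [ 0.4704 -0.0394  0.0304] [ 0.4954 -0.0392  0.0316]
196 [ 0.4705 -0.0419  0.0324] [ 0.4955 -0.0425  0.0301]
200 [ 0.4705 -0.0446  0.0333] [ 0.4953 -0.0444  0.0339]
204 [ 0.4705 -0.0469  0.0356] [ 0.4954 -0.0474  0.034 ]
208 [ 0.4705 -0.0496  0.0363] [ 0.4953 -0.0497  0.0361]
212 [ 0.4705 -0.0523  0.0374] [ 0.4953 -0.0524  0.0368]
216 [ 0.4706 -0.0546  0.0394] [ 0.4952 -0.0549  0.0385]
220 [ 0.4706 -0.0575  0.0396] [ 0.4951 -0.0568  0.0416]
224 [ 0.4706 -0.06    0.0408] [ 0.4952 -0.06    0.041 ]
228 [ 0.47   -0.0671  0.0293] [ 0.4961 -0.0678  0.0276]
232 [ 0.47 -0.07  0.03] [ 0.496  -0.0703  0.0294]
236 [ 0.47   -0.0735  0.0292] [ 0.496  -0.0726  0.0316]
240 [ 0.4701 -0.0754  0.0326] [ 0.496  -0.0755  0.0323]
244 [ 0.47   -0.0785  0.0328] [ 0.496  -0.0783  0.0332]
248 [ 0.47   -0.0814  0.0335] [ 0.4959 -0.0807  0.0351]
200 [ 0.4598 -0.0469  0.0247] [ 0.5039 -0.0447  0.0328]
240 [ 0.4597 -0.0789  0.0237] [ 0.5057 -0.0785  0.0247]
```

Scaled: 0.088 m / 0.5 = 0.176, 0.086 m / 0.5 = 0.172.

>>> drive_effector --deltas '{"tx":[0.002,0.002,0.002,0.002,0.002,0.002,0.002,0.002,0.002,0.002],"ty":[0.004,0.004,0.004,0.004,0.004,0.004,0.004,0.004,0.004,0.004],"tz":[0.06,0.12,0.144,0.152,0.16,0.166,0.172,0.176,0.176,0.176],"turn":[0,0,0,0,0,0,0,0,0,0],"finger_gap":[0,0,0,0,0,0,0,0,0,0]}'

```text
clock: 2.9
tcp_pos: [0.4814, -0.0538, 0.0325]
orientation: [0.0, 0.707, 0.707, 0.0]
ft_force: [0.8, -0.4, 0.1]
opening: -0.002
grasp_force: 0.0
```

Scaled: 0.0025 m / 0.5 = 0.005, 0.002 m / 0.5 = 0.004.

>>> drive_effector --deltas '{"tx":[0,0,0,0,0],"ty":[0,0,0,0,0],"tz":[0.002,0.004,0.005,0.005,0.005],"turn":[0,0,0,0,0],"finger_gap":[0,0,0,0,0]}'

```text
clock: 3.4
tcp_pos: [0.4811, -0.0538, 0.0298]
orientation: [-0.0, 0.707, 0.707, -0.0]
ft_force: [-0.3, 0.3, -0.2]
opening: 0.003
grasp_force: 0.0
```

```bash
python3 - <<'E'
from h import *
from station import env, cam, job_done, get_state
from scipy.spatial.transform import Rotation as R
s=get_state();f=cam.grab_frame("wrist");q=s["orientation"];T=np.eye(4);T[:3,:3]=R.from_quat(np.r_[q[1:],q[0]]).as_matrix();T[:3,3]=s["tcp_pos"]
f["world_to_cam"]=np.linalg.inv(T@f["tool_from_camera"]);P=cloud(f).reshape(-1,3)
for y in np.arange(-.028,-.07,-.003):
    q=P[(abs(P[:,1]-y)<.0015)&(abs(P[:,0]-.464)<.004)&(P[:,2]>.015)];print(round(y,3),len(q),np.median(q[:,2]).round(4) if len(q) else "")
g=cam.grab_frame("scene");cv2.imwrite("pics/c2.png",cv2.resize(g["img"][180:335,150:350,::-1],None,fx=3.8,fy=3.8,interpolation=2))
E
```

```text
-0.028 0 
-0.031 146 0.0223
-0.034 515 0.1234
-0.037 1029 0.1108
-0.04 116 0.0286
-0.043 479 0.0845
-0.046 482 0.0769
-0.049 174 0.0297
-0.052 125 0.0293
-0.055 82 0.0293
-0.058 78 0.0293
-0.061 73 0.0295
-0.064 61 0.0294
-0.067 22 0.0286
-0.07 23 0.0282
```

View pics/c2.png

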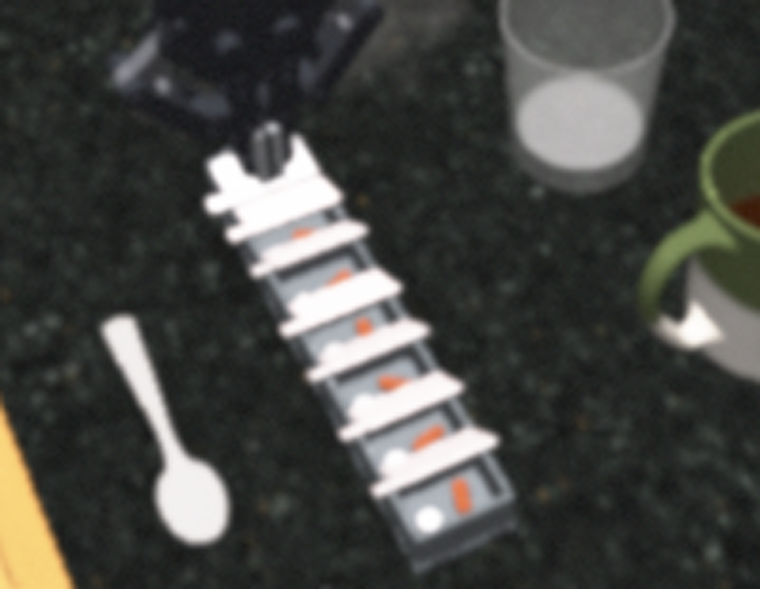

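Lid 1 is flat (about 29.3 mm, so about 1 mm open) under the fingertips, and the other six still stand open. I'll do lid 2 with a small ripple, up 3 mm over its hinge and low at the free edge, then check that the box hasn't moved.

>>> drive_effector --deltas '{"tx":[-0.012,-0.024,-0.036,-0.048,-0.056,-0.064,-0.064],"ty":[0,0,0,0,0,0,0],"tz":[-0.006,-0.006,-0.004,-0.002,0,0,0],"turn":[0,0,0,0,0,0,0],"finger_gap":[0,0,0,0,0,0,0]}'

```text
clock: 4.2
tcp_pos: [0.4812, -0.0864, 0.0297]
orientation: [-0.0, 0.707, 0.707, -0.0]
ft_force: [0.5, -0.7, 0.1]
opening: -0.002
grasp_force: 0.0
```

```bash
cat > chk.py <<'E'
from h import *
from station import env, cam, job_done, get_state
f=cam.grab_frame("side");P=cloud(f);b=P[178:275,308:368].reshape(-1,3);z0=np.load("side.npz");p=cloud(z0)[178:275,308:368].reshape(-1,3)
for Q in(p,b):
    q=Q[(Q[:,2]>.012)&(Q[:,2]<.025)&(Q[:,0]<.506)&(Q[:,0]>.458)&(Q[:,1]>-.05)];print("loop end y",np.median(q[:,1]).round(4),len(q),"x",np.percentile(q[:,0],[5,95]).round(4))
for i in range(7):
    y=-.0365-.032*i;o=[]
    for Q in(p,b):
        q=Q[(Q[:,1]<y-.012)&(Q[:,1]>y-.031)&(((Q[:,0]>.449)&(Q[:,0]<.464))|((Q[:,0]>.499)&(Q[:,0]<.505)))&(Q[:,2]>.015)&(Q[:,2]<.055)];o.append(np.percentile(q[:,2],96).round(4) if len(q) else None)
    print(i+1,o)
E
python3 chk.py
```

```text
loop end y -0.032 123 x [0.4604 0.5004]
loop end y -0.0318 115 x [0.4603 0.5013]
1 [np.float64(0.0418), np.float64(0.0314)]
2 [np.float64(0.0414), np.float64(0.0313)]
3 [np.float64(0.0465), np.float64(0.0435)]
4 [np.float64(0.045), None]
5 [np.float64(0.047), np.float64(0.0454)]
6 [np.float64(0.0467), np.float64(0.0442)]
7 [np.float64(0.0484), np.float64(0.0468)]
```

Lid 2 is shut and the box hasn't moved. I'll carry on through lids 3, 4 and 5.

Scaled: -0.096 m / 0.5 = -0.192, -0.092 m / 0.5 = -0.184.

>>> drive_effector --deltas '{"tx":[-0.012,-0.024,-0.036,-0.048,-0.056,-0.064,-0.076,-0.088,-0.1,-0.112,-0.12,-0.128,-0.14,-0.152,-0.164,-0.176,-0.184,-0.192,-0.192],"ty":[0,0,0,0,0,0,0,0,0,0,0,0,0,0,0,0,0,0,0],"tz":[-0.006,-0.006,-0.004,-0.002,0,0,-0.006,-0.006,-0.004,-0.002,0,0,-0.006,-0.006,-0.004,-0.002,0,0,0],"turn":[0,0,0,0,0,0,0,0,0,0,0,0,0,0,0,0,0,0,0],"finger_gap":[0,0,0,0,0,0,0,0,0,0,0,0,0,0,0,0,0,0,0]}'

```text
clock: 6.15
tcp_pos: [0.4813, -0.1824, 0.0297]
orientation: [0.0, 0.707, 0.707, -0.0]
ft_force: [-0.6, -0.7, -0.8]
opening: -0.003
grasp_force: 0.0
```

```bash
python3 chk.py
```

```text
loop end y -0.032 123 x [0.4604 0.5004]
loop end y -0.0316 120 x [0.4594 0.5011]
1 [np.float64(0.0418), np.float64(0.0304)]
2 [np.float64(0.0414), np.float64(0.031)]
3 [np.float64(0.0465), np.float64(0.031)]
4 [np.float64(0.045), np.float64(0.0309)]
5 [np.float64(0.047), np.float64(0.0306)]
6 [np.float64(0.0467), np.float64(0.0445)]
7 [np.float64(0.0484), None]
```

Scaled: -0.07 m / 0.5 = -0.14, -0.064 m / 0.5 = -0.128.

>>> drive_effector --deltas '{"tx":[-0.012,-0.024,-0.036,-0.048,-0.056,-0.064,-0.076,-0.088,-0.1,-0.112,-0.12,-0.128,-0.14,-0.14,-0.14],"ty":[0,0,0,0,0,0,0,0,0,0,0,0,0,0,0],"tz":[-0.006,-0.006,-0.004,-0.002,0,0,-0.006,-0.006,-0.004,-0.002,0,0,0,0,0],"turn":[0,0,0,0,0,0,0,0,0,0,0,0,0,0,0],"finger_gap":[0,0,0,0,0,0,0,0,0,0,0,0,0,0,0]}'

```text
clock: 7.7
tcp_pos: [0.4812, -0.2519, 0.0298]
orientation: [-0.0, 0.707, 0.707, 0.0]
ft_force: [0.1, -0.2, -0.8]
opening: 0.001
grasp_force: 0.0
```

```bash
python3 chk.py
```

```text
loop end y -0.032 123 x [0.4604 0.5004]
loop end y -0.0316 125 x [0.4602 0.5006]
1 [np.float64(0.0418), np.float64(0.0308)]
2 [np.float64(0.0414), np.float64(0.0309)]
3 [np.float64(0.0465), np.float64(0.0315)]
4 [np.float64(0.045), np.float64(0.0305)]
5 [np.float64(0.047), np.float64(0.0309)]
6 [np.float64(0.0467), np.float64(0.0308)]
7 [np.float64(0.0484), np.float64(0.0307)]
```

>>> drive_effector --deltas '{"tx":[0,0,0,0,0,0],"ty":[0,0,0,0,0,0],"tz":[-0.02,-0.08,-0.16,-0.24,-0.3,-0.3],"turn":[0,0,0,0,0,0],"finger_gap":[0,0,0,0,0,0]}'

```text
clock: 8.35
tcp_pos: [0.4846, -0.2538, 0.1862]
orientation: [0.006, 0.707, 0.707, 0.001]
ft_force: [0.6, -0.3, -0.1]
opening: -0.001
grasp_force: 0.0
```

```bash
python3 - <<'E'
from h import *
from station import env, cam, job_done, get_state
f=cam.grab_frame("wrist");g=cam.grab_frame("scene")
s=get_state()
from scipy.spatial.transform import Rotation as R
q=s["orientation"];T=np.eye(4);T[:3,:3]=R.from_quat(np.r_[q[1:],q[0]]).as_matrix();T[:3,3]=s["tcp_pos"]
f["world_to_cam"]=np.linalg.inv(T@f["tool_from_camera"])
for n,F in(("wrist",f),("scene",g)):
    P=cloud(F).reshape(-1,3)
    for i in range(7):
        y=-.0365-.032*i;z=[]
        for r in(.006,.014,.022,.028):
            q=P[(abs(P[:,1]-y+r)<.002)&(P[:,0]>.464)&(P[:,0]<.498)&(P[:,2]>.015)&(P[:,2]<.055)];z.append(round(np.median(q[:,2])*1e3,1) if len(q)>4 else None)
        print(n,i+1,z)
cv2.imwrite("pics/c3.png",cv2.resize(g["img"][180:335,150:350,::-1],None,fx=3.8,fy=3.8,interpolation=2))
E
```

```text
wrist 1 [None, None, None, None]
wrist 2 [None, None, None, np.float64(23.5)]
wrist 3 [np.float64(24.2), np.float64(24.6), np.float64(24.9), np.float64(24.2)]
wrist 4 [np.float64(24.2), np.float64(24.3), np.float64(24.9), np.float64(24.0)]
wrist 5 [np.float64(24.2), np.float64(24.5), np.float64(24.6), np.float64(23.5)]
wrist 6 [np.float64(23.9), np.float64(24.4), np.float64(24.4), np.float64(23.6)]
wrist 7 [np.float64(23.7), np.float64(24.0), np.float64(24.1), np.float64(19.9)]
scene 1 [np.float64(29.2), np.float64(29.7), np.float64(30.1), np.float64(30.0)]
scene 2 [np.float64(29.2), np.float64(29.5), np.float64(30.0), np.float64(30.0)]
scene 3 [np.float64(29.2), np.float64(29.6), np.float64(30.0), np.float64(29.8)]
scene 4 [np.float64(29.3), np.float64(29.4), np.float64(30.1), np.float64(29.7)]
scene 5 [np.float64(29.4), np.float64(29.3), np.float64(29.9), np.float64(29.9)]
scene 6 [np.float64(29.5), np.float64(29.2), np.float64(29.9), np.float64(30.1)]
scene 7 [np.float64(29.0), np.float64(29.5), np.float64(30.1), np.float64(29.8)]
```

View pics/c3.png

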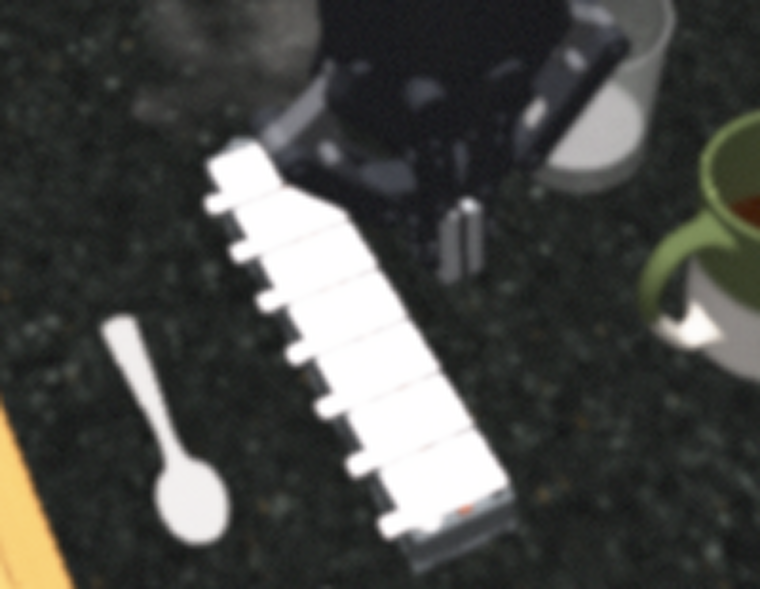

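All seven lids lie flat, within about 1 mm at the free edges, and the box, glass, mug and spoon are where they were. The fingers are clear, so I'm handing it in.

>>> drive_effector --deltas '{"tx":[0,0,0],"ty":[0,0,0],"tz":[0,0,0],"turn":[0,0,0],"finger_gap":[0,0,0]}'

```text
clock: 8.75
tcp_pos: [0.4803, -0.2512, 0.1783]
orientation: [-0.001, 0.707, 0.707, -0.0]
ft_force: [-0.3, -0.2, -0.2]
opening: -0.001
grasp_force: 0.0
```

```bash
python3 -c "
from station import env, cam, job_done, get_state
print(job_done())"
```

```text
the job is handed in; nothing more can be done
None
```

I shut all seven lids in order with one low stroke from the loop end; the pill box, glass, mug and spoon stayed put, and the job was handed in at about 8.8 s (no verdict was returned).

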